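# Select the yellow program on the battery test station and start it

## Robot

A 7-joint arm with a two-finger parallel gripper is mounted at the origin on the work surface. World frame = base frame: x ahead of the robot, y to its left, z up, the work surface at z = 0. Lengths are in mm, angles in rad, forces in N, time in s.
With the tool pointing down it reaches from about 400 to 900 mm from the base axis. Payload 5.5 kg.
Tool frame: the origin (TCP) lies at the very end of the fingers, on their centre line; the grasp point (between the pads) lies 19 mm behind it; z points along the fingers, y is the line along which they close (so a half turn about z gives the same grasp; the last joint's range is limited). The gripper opens to 85 mm and grips with 20 to 120 N. Pads are 22 mm wide; open, the fingers measure 114 mm over their backs; the gripper's body (76 mm by 85 mm) begins 54 mm behind the grasp point. The pads swing forward as they close: fully open they stand 13 mm farther back than shut.
Start: joints at [1.417, 0.501, -0.427, 1.55, 0.221, 1.138, -0.21], TCP at [263.176, -594.339, 231.31] pointing down, gripper open.
Joint ranges: [-2.88, 2.88], [-0.31, 2.03], [-1.54, 1.56], [0.2, 2.42], [-1.41, 4.55], [0.19, 2.02], [-2.57, 2.57]. Speed limits (rad/s): [2.57, 2.57, 3.14, 3.14, 3.14, 3.14, 3.14].

## Interface

Orientations are given as [roll, pitch, yaw] about the fixed x, y, z axes, in that order (R = Rz(yaw) Ry(pitch) Rx(roll)).
In Python, from plant import * gives the robot as it stands.
- The arm moves only by the shell command python3 -m crank 'ROWS' [FORCE]. ROWS is a JSON object of lists of equal length, an entry for each row: "linear": the shift along the tool's x, y, z in m, a list of three; "angular": the turn, a rotation vector about the tool's x, y, z in degrees, a list of three; "fingers": the gripper command: -1 is shut, 1 is fully open, values between are in proportion. In form: {"linear": [[x, y, z], ...], "angular": [[rx, ry, rz], ...], "fingers": [fingers, ...]}. A call has 1 to 12 rows; each row shifts and turns the commanded pose from where the row before left it, along the tool's axes as they then stand; what a row does not reach is not made up. A row lasts 1/8 s, in which the tool goes at most 62.5 mm and 10.7 degrees, less where a joint would pass 70% of its speed; a pose out of reach is approached as far as the arm can. A call is refused whole if a number of a shift passes 0.0625 or a number of a turn 10.7, either way. A call with a gripper value outside its range is refused whole. The fingers move at their own pace and stop on an object; FORCE is the grip in N (left out, the last holds). Time passes only in rows, so rows that do not move let the fingers close. It gives the time, the measured TCP pose, the force and the opening at its end, in the units of the state.
- state(): the state, without advancing time (a new reading comes with each control period).
- grab_frame(name): name is "scene" or "side" or "wrist"; returns a dict with "img" (384x512x3 uint8, red, green, blue), "z_map" (384x512 float32, mm along the optical axis (not along the pixel's ray), 0 where there is no reading), "fx", "fy", "cx", "cy" (pixels), "R" (3x3) and "t" (3): a world point X has camera coordinates R X + t; the wrist camera has in their place "mount" (4x4, takes a point from camera to tool coordinates, whose origin is the TCP and whose axes are the flange's). Camera axes: x right, y down, z forward; pixel columns grow to the right and rows downward; lengths in mm; the calibration is good to about 2 mm. A picture is of the moment at which its call begins: read the wrist's pose just before it.
- finish_job(): hands the job in, once; it reports no verdict.
The state is a dict: "clock": time; "qpos": joint angles; "joint_velocities": joint speeds; "joint_efforts": joint torques, N m; "tool_pos": TCP position; "ee_rot": TCP orientation; "ft_force": force on the tool from outside, world axes, zero at the start; "wrist_torque": the same for the moment, N m; "grip_width": finger opening in mm.
Only numpy, scipy, OpenCV 4.12 (cv2) and the standard library are available. Lean on these libraries where they do the work, as an engineer would, in place of code of your own. Each camera call takes 0.05 s, during which the arm holds its last target. There are 200 camera calls.

## Task

On the orange battery test station, push the black selector's pointer arm round with a fingertip, click by click, until it rests in the click that points at the yellow tab; do not take the arm between the fingers. Only then press the green start button fully down with a fingertip and let it come up again. Leave the batteries and the other things on the bench where they are.

Things in the scene. Friction and masses are not known exactly. Their poses are not given: they have to be found in the camera images.
- dial_centre (a point): on the upright axis of the black selector of the orange test station, 19 mm above the station's level grey top (70 mm above the bench). A hub (32 mm across, 48 at its foot) carries one pointer arm, 12 mm wide, reaching 50 mm from the axis, upright sides 8 to 30 mm above the grey top, white line on it. The point turns with the selector: x along the arm from hub to tip, z up
- pointer_tip (a point): outer end of the selector's pointer arm, 50 mm from the axis, 19 mm above the grey top
- dial_aim (a point): the spot the pointer points at: 68 mm from the axis along the arm, level with the top of the tabs; it coincides with a tab's centre when the arm points squarely at it
- dial (a joint): angle, rad, growing clockwise from above. 8 clicks 0.5236 rad (30 degrees) apart, at 0, 0.524 ... 3.665, each with a white tick; a detent (up to about 0.4 N m: 8 to 10 N near the arm's end) snaps it into the nearest click once past half-way. Starts in click 0, 1 or 2 (rarely balanced half-way); end stops 0.12 rad beyond first and last click. Tabs stand at clicks 3 to 6, in changing order
- tab_yellow_top (a point): centre of the top of the yellow tab: a round disc 18 mm across, 3 mm high, fixed on the grey top 68 mm from the selector's axis. Red, blue and white tabs like it stand at neighbouring clicks
- start (a joint): travel of the green start button in m: 0 up, 0.006 fully down; it springs back up. Fully down takes 5 N
- start_top (a point): centre of the top of the round green start button (32 mm across) in its black housing on the grey top; it is pressed straight down 6 mm
- pack_docked: yellow-topped black battery pack, 75 x 115 mm, 65 mm high, standing loose in the station's dock plate; leave it alone; origin at the centre of its underside or near it
- pack_spare: red-topped black battery pack, 75 x 115 mm, 65 mm high, on the bench; leave it alone; origin at the centre of its underside or near it
- tape: yellow and black tape measure, about 70 x 36 mm, 50 mm high, just left of the station; leave it alone; origin at the centre of its underside or near it
- spool: white and orange spool, 100 mm across, 32 mm high, lying flat just right of the station; leave it alone; origin at the centre of its underside or near it
- drill: yellow and black cordless drill lying on its side, about 220 x 190 mm, 64 mm high; leave it alone; origin at the centre of its underside or near it
- mallet: mallet with a wooden handle, 280 mm long, lying flat; leave it alone; origin at the centre of its underside or near it
- fastener_jar: clear jar with a blue lid, 60 mm across, 80 mm high; leave it alone; origin at the centre of its underside or near it

How it is judged (in metres and radians):
On the way, in this order (a step that is already met when the one before it is completed fails the run):
1. the selector rests in the click that points at the yellow tab (horizontal distance between dial_aim and tab_yellow_top below 0.011 m and velocity of joint dial between -0.1 and 0.1 rad/s), for 0.3 s.
2. the green start button is pressed down (horizontal distance between dial_aim and tab_yellow_top below 0.011 m and value of joint start above 0.0045 m), for 0.05 s.
At the end, for the whole second after the job is handed in: The selector rests pointing at the yellow tab (the spot it aims at is within 11 mm of the tab's centre, so in that click), the start button has been pressed at least 4.5 mm and is up again (within 2 mm), and every loose thing is within 15 mm of where it stood (all of step 1 and value of joint start below 0.002 m and distance of each of pack_docked, pack_spare, tape, spool, drill, mallet, fastener_jar from where it was at the start of the episode below 0.015 m); the robot touches nothing.
It fails at once if the start button is pressed (3 mm or more) while the selector points elsewhere (value of joint start above 0.003 m and not (horizontal distance between dial_aim and tab_yellow_top below 0.011 m)).
It fails at once if the selector's arm or hub is taken between the fingers (y of the grasp point in the frame of dial_centre between -0.008 and 0.008 m and x of the grasp point in the frame of dial_centre between -0.012 and 0.055 m and z of the grasp point in the frame of dial_centre below 0.024 m).
It fails at once if a loose thing is moved by more than 15 mm, or lifted (not (distance of pack_docked from where it was at the start of the episode below 0.015 m) or not (distance of pack_spare from where it was at the start of the episode below 0.015 m) or not (distance of tape from where it was at the start of the episode below 0.015 m) or not (distance of spool from where it was at the start of the episode below 0.015 m) or not (distance of drill from where it was at the start of the episode below 0.015 m) or not (distance of mallet from where it was at the start of the episode below 0.015 m) or not (distance of fastener_jar from where it was at the start of the episode below 0.015 m)).
It also fails if it takes over 67 s, if anything falls off the work surface, if the arm or the gripper's body presses on something with over 40 N, if the wrist force passes 120 N, or if a joint passes its speed limit or range.

## Working session

There is one attempt and no reset: what is moved stays moved. The work goes in short steps, Python scripts to look and compute and a shell command to move; the robot and the scene stay as the last step left them, time stands still between calls to the robot, and variables do not carry over. Pictures are saved under pics/ and viewed, on a budget of 10 in all, crops included, one or two more only if the job needs it, and the job is handed in when it is done.

```bash
mkdir -p pics; ls; python3 - <<'E'
from plant import *
import cv2,numpy as np,pickle
print(state())
fs={}
for n in("scene","side"):
    f=grab_frame(n);fs[n]=f
    print(n,f["fx"],f["fy"],f["cx"],f["cy"],f["R"],f["t"])
pickle.dump(fs,open("f0.pkl","wb"))
for n in fs: cv2.imwrite(f"pics/{n}0.png",cv2.resize(fs[n]["img"][:,:,::-1],(800,600),interpolation=cv2.INTER_CUBIC))
E
```

```text
pics
{'clock': 0.0, 'qpos': array([ 1.41721271,  0.50185981, -0.42676934,  1.55146288,  0.22077672,
        1.13828093, -0.21030819]), 'joint_velocities': array([ 1.19538287e-03, -8.86359203e-04,  2.49910290e-05,  4.21964553e-05,
        1.94557882e-04, -1.16821391e-03,  9.38746984e-06]), 'joint_efforts': array([-8.58132971e-04, -5.69515264e+01, -5.81684098e+00, -2.80948430e+01,
        1.05547142e-02,  1.18854208e-02, -2.74370436e-06]), 'tool_pos': array([ 262.80720419, -593.73904137,  230.24454497]), 'ee_rot': array([-3.13963291e+00, -8.22244538e-05,  4.16803809e-01]), 'ft_force': array([0.88943754, 0.34936647, 0.54023982]), 'wrist_torque': array([-0.0407818 , -0.02921594, -0.03988326]), 'grip_width': 85.55686246542673}
scene 423.1738160559227 423.1738160559227 257.65970166362956 193.2679685360768 [[-0.30937222  0.95093636  0.00297928]
 [ 0.6211001   0.20443559 -0.75659815]
 [-0.72008576 -0.23222002 -0.65387336]] [  84.99054545 -283.21798511 2079.72281356]
side 371.59437132153545 371.59437132153545 261.23528102683895 190.70447548773814 [[-0.80019891 -0.59973365 -0.00112025]
 [-0.41087852  0.54957636 -0.7274233 ]
 [ 0.4368759  -0.58162305 -0.68618808]] [500.87508932 235.30883967 967.9844822 ]
```

View pics/scene0.png

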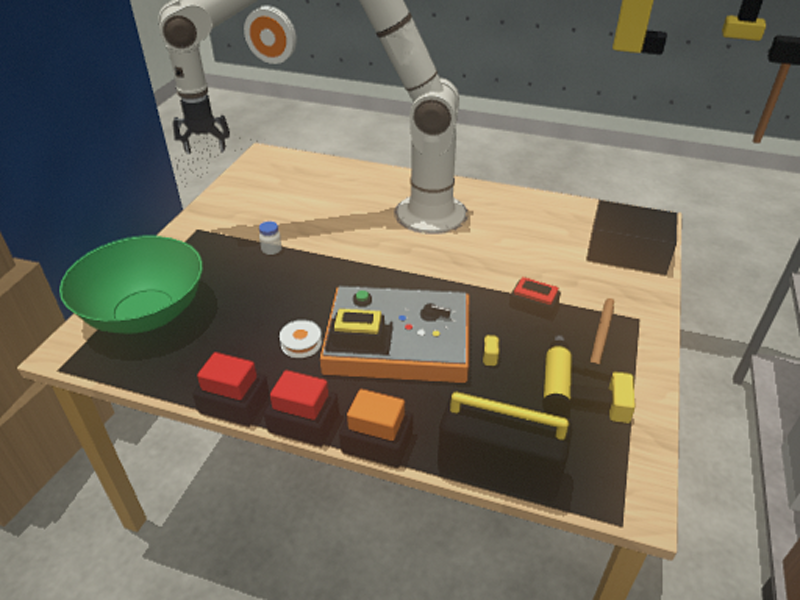

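View pics/side0.png

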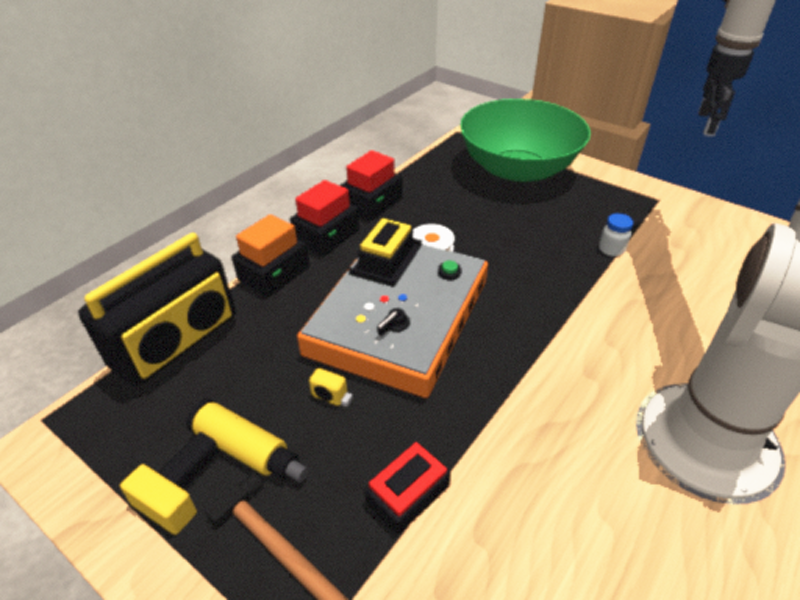

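The scene view shows the station with the dial at about (435,312) and the green button at (362,297). In the side view the hub is at (398,320), with yellow (361,319), white (369,306), red (384,299) and blue (403,298) tabs, and the button at (450,269). Next I'll turn these into positions.

```bash
cat > h.py <<'E'
import numpy as np,cv2
def ray(f,u,v,z):
    d=f["R"].T@np.array([(u-f["cx"])/f["fx"],(v-f["cy"])/f["fy"],1]);c=-f["R"].T@np.array(f["t"])
    return c+d*(z-c[2])/d[2]
def dep(f,u,v):
    z=np.median(f["z_map"][int(v)-1:int(v)+2,int(u)-1:int(u)+2]);
    return f["R"].T@(z*np.array([(u-f["cx"])/f["fx"],(v-f["cy"])/f["fy"],1])-f["t"])
H={"yellow":(20,35),"blue":(105,128),"red":(0,8),"green":(45,85)}
def blobs(img,box,cols=H):
    x0,y0,x1,y1=box;h=cv2.cvtColor(img,cv2.COLOR_RGB2HSV)
    out={}
    for k,(a,b) in cols.items():
        m=cv2.inRange(h,(a,110,70),(b,255,255));mm=np.zeros_like(m);mm[y0:y1,x0:x1]=m[y0:y1,x0:x1]
        n,l,s,c=cv2.connectedComponentsWithStats(mm)
        out[k]=[(c[i].round(1),int(s[i,4])) for i in range(1,n) if s[i,4]>=8]
    return out
E
python3 - <<'E'
import pickle;from h import *
fs=pickle.load(open("f0.pkl","rb"))
for n,b in(("side",(200,120,320,230)),("scene",(205,180,300,225))):
    f=fs[n]
    for k,v in blobs(f["img"],b).items():
        for c,a in v: print(n,k,c,a,"dep",dep(f,*c).round(),"ray54",ray(f,*c,54).round(),"ray73",ray(f,*c,73).round())
f=fs["side"]
for p in((240,205),(290,180),(265,225),(255,200)): print("top",p,dep(f,*p).round())
cv2.imwrite("pics/crop1.png",cv2.resize(f["img"][155:255,185:320,::-1],(800,592),interpolation=cv2.INTER_CUBIC))
E
```

```text
side yellow [246.4 152.2] 459 dep [658.  33. 140.] ray54 [729. -53.  54.] ray73 [713. -34.  73.]
side yellow [230.4 203.6] 21 dep [601. 183.  71.] ray54 [612. 170.  54.] ray73 [599. 184.  73.]
side blue [257.1 189.8] 17 dep [574.  90.  71.] ray54 [585.  76.  54.] ray73 [573.  92.  73.]
side red [209.8 129.9] 458 dep [854. -12. 117.] ray54 [923. -78.  54.] ray73 [902. -58.  73.]
side red [234.7 120.7] 20 dep [ 864. -153.   77.] ray54 [ 888. -181.   54.] ray73 [ 869. -158.   73.]
side red [245.6 190.8] 22 dep [599. 114.  71.] ray54 [611. 100.  54.] ray73 [598. 116.  73.]
side green [242.5 127. ] 8 dep [ 839. -167.   53.] ray54 [ 837. -165.   54.] ray73 [ 819. -143.   73.]
side green [212.3 148.4] 10 dep [840.  -1.  52.] ray54 [838.   1.  54.] ray73 [820.  19.  73.]
side green [287.5 170.5] 66 dep [538. -18.  92.] ray54 [561. -57.  54.] ray73 [550. -37.  73.]
scene yellow [228.8 206.2] 315 dep [685.  26. 135.] ray54 [604.  -9.  54.] ray73 [623.  -0.  73.]
scene yellow [278.5 213. ] 12 dep [600. 186.  72.] ray54 [581. 181.  54.] ray73 [600. 186.  73.]
scene blue [257. 203.] 11 dep [571.  93.  71.] ray54 [553.  88.  54.] ray73 [573.  94.  73.]
scene red [261.  208.8] 13 dep [596. 117.  70.] ray54 [579. 112.  54.] ray73 [599. 118.  73.]
scene green [231.4 187.9] 15 dep [539. -21.  90.] ray54 [500. -38.  54.] ray73 [520. -29.  73.]
top (240, 205) [575. 170.  70.]
top (290, 180) [520.  -8.  69.]
top (265, 225) [472. 187.  69.]
top (255, 200) [536. 150.  98.]
```

View pics/crop1.png

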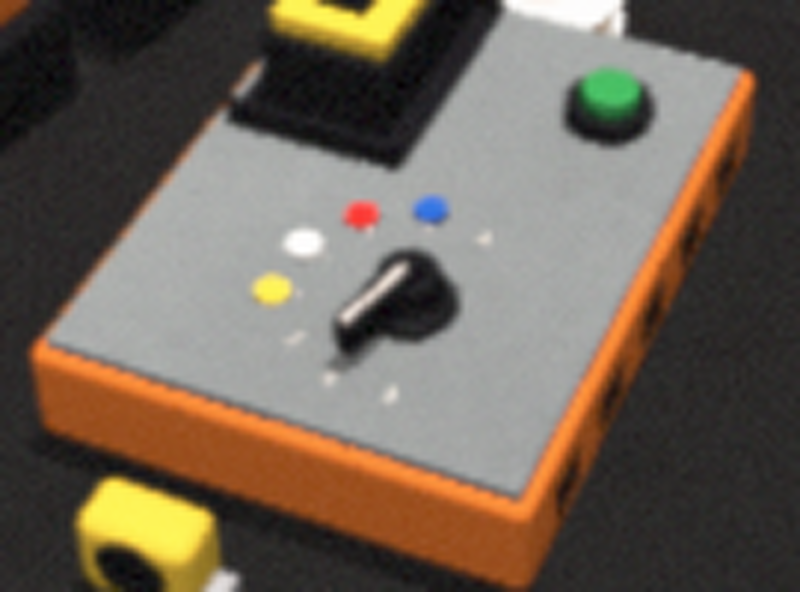

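The grey top is at z≈70. The tabs fit a 68 mm circle centred near (540,152), and the yellow tab is at 29° in world axes. The pointer is near +y, which is click 1, and yellow is click 3, two clicks clockwise. I'll approach with the fingers shut and the tool yawed to 0.

```bash
python3 -m crank '{"linear":[[0,0,0],[0,0,0],[0,0,0],[0.04,-0.02,0],[0.04,-0.04,0],[0.04,-0.045,0],[0.04,-0.045,0],[0.04,-0.045,0],[0.04,-0.045,0],[0.01,-0.045,0],[0,-0.045,0],[0,-0.045,0]],"angular":[[0,0,8],[0,0,8],[0,0,8],[0,0,0],[0,0,0],[0,0,0],[0,0,0],[0,0,0],[0,0,0],[0,0,0],[0,0,0],[0,0,0]],"fingers":[-1,-1,-1,-1,-1,-1,-1,-1,-1,-1,-1,-1]}' 40
```

```text
clock: 1.6
tool_pos: [513.7, -218.0, 230.8]
ee_rot: [-3.141, 0.001, -0.002]
ft_force: [-0.6, -0.1, -0.1]
grip_width: -0.1
```

```bash
python3 -m crank '{"linear":[[0,-0.045,0],[0,-0.045,0],[0,-0.045,0],[0,-0.045,0],[0,-0.045,0],[0,-0.045,0],[0,-0.045,0],[0,-0.045,0],[-0.005,-0.04,0],[-0.005,-0.01,0],[0,0,0],[0,0,0]],"angular":[[0,0,0],[0,0,0],[0,0,0],[0,0,0],[0,0,0],[0,0,0],[0,0,0],[0,0,0],[0,0,0],[0,0,0],[0,0,0],[0,0,0]],"fingers":[-1,-1,-1,-1,-1,-1,-1,-1,-1,-1,-1,-1]}'
python3 - <<'E'
from plant import *
from h import *
from scipy.spatial.transform import Rotation as Ro
s=state();f=grab_frame("wrist");M=np.array(f["mount"]);print(s["tool_pos"],s["ee_rot"],M)
T=np.eye(4);T[:3,:3]=Ro.from_euler("xyz",s["ee_rot"]).as_matrix();T[:3,3]=s["tool_pos"]
W=np.linalg.inv(T@M);f["R"]=W[:3,:3];f["t"]=W[:3,3]
import pickle;pickle.dump(f,open("w1.pkl","wb"))
for k,v in blobs(f["img"],(0,0,512,384)).items():
    for c,a in v:
        if a>60: print(k,c,a,"ray73",ray(f,*c,73).round(1),"dep",dep(f,*c).round(1))
cv2.imwrite("pics/w1.png",f["img"][:,:,::-1])
E
```

```text
clock: 3.1
tool_pos: [505.2, 188.2, 231.0]
ee_rot: [3.14, 0.0, -0.004]
ft_force: [0.2, -0.5, 0.2]
grip_width: 0.0
[505.21200075 188.19075432 231.04253993] [ 3.14035660e+00  1.79881093e-04 -4.35165328e-03] [[ 7.46715710e-04 -9.57266948e-01 -2.89204828e-01  7.57297211e+01]
 [ 9.99999444e-01  9.30139710e-04 -4.96799132e-04 -1.76170095e-01]
 [ 7.44570284e-04 -2.89204296e-01  9.57267111e-01 -1.42856949e+02]
 [ 0.00000000e+00  0.00000000e+00  0.00000000e+00  1.00000000e+00]]
yellow [454.6  16.2] 3076 ray73 [658.8  -2.   73. ] dep [643.5  35.3 131.9]
yellow [15.9 92.6] 3829 ray73 [592.6 425.   73. ] dep [593.8 449.1  42.4]
yellow [255.3  83.5] 233 ray73 [600.3 184.5  73. ] dep [600.3 184.6  73.9]
yellow [142.4 113.8] 1868 ray73 [571.5 300.4  73. ] dep [570.8 308.8  50.4]
blue [345.7 111. ] 223 ray73 [573.6  92.1  73. ] dep [573.6  92.   72.9]
red [323.5  84.6] 253 ray73 [599.  116.5  73. ] dep [599.  116.7  73.6]
red [101.  281.8] 2011 ray73 [372.2 374.3  73. ] dep [361.9 383.4  58.2]
green [461.8 142.9] 925 ray73 [540.6 -33.6  73. ] dep [543.2 -19.5  92.2]
```

View pics/w1.png

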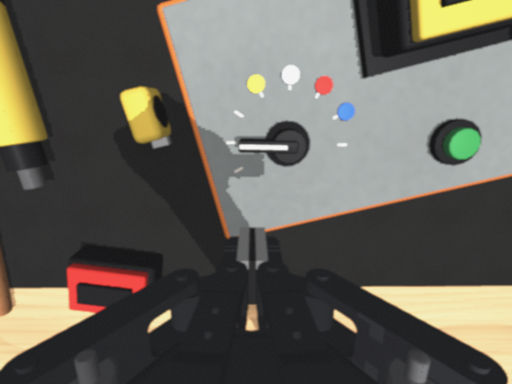

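The wrist view confirms it: the pointer at (240–290,147) points along +y at click 1, with yellow at (255,83) two clicks clockwise and the button at (462,143). I'll descend beside the arm on its robot side.

```bash
python3 -m crank '{"linear":[[0,0,0.03],[0,-0.003,0.04],[0,0,0.04],[0,0,0.025],[0,0,0.012],[0,0,0],[0.006,0,0],[0.005,0,0],[0,0,0]],"angular":[[0,0,0],[0,0,0],[0,0,0],[0,0,0],[0,0,0],[0,0,0],[0,0,0],[0,0,0],[0,0,0]],"fingers":[-1,-1,-1,-1,-1,-1,-1,-1,-1]}'
```

```text
clock: 4.28
tool_pos: [517.0, 193.2, 85.1]
ee_rot: [-3.141, -0.002, -0.003]
ft_force: [-0.3, 0.0, 0.3]
grip_width: 0.1
```

```bash
python3 -m crank '{"linear":[[0.003,0,0],[0.003,0,0],[0.003,-0.0011,0],[0.003,-0.0011,0],[0.003,-0.0011,0],[0.003,-0.0011,0],[0.003,-0.0011,0],[0.003,-0.0011,0],[0.003,-0.0011,0],[0,0,0]],"angular":[[0,0,0],[0,0,0],[0,0,4],[0,0,4],[0,0,4],[0,0,4],[0,0,4],[0,0,4],[0,0,4],[0,0,0]],"fingers":[-1,-1,-1,-1,-1,-1,-1,-1,-1,-1]}'
cat > look.py <<'E'
import sys;from plant import *
from h import *
from scipy.spatial.transform import Rotation as Ro
s=state();f=grab_frame("wrist");M=np.array(f["mount"]);print(s["tool_pos"].round(1),s["ee_rot"].round(3),s["ft_force"].round(1))
r=s["tool_pos"][:2]-[540.5,151.5];print("tool rel: r",np.hypot(*r).round(1),"ang",np.degrees(np.arctan2(r[1],r[0])).round(1))
g=grab_frame("side");a=cv2.resize(g["img"][155:255,185:320,::-1],(540,400),interpolation=cv2.INTER_CUBIC)
cv2.imwrite("pics/%s.png"%sys.argv[1],cv2.resize(np.hstack([f["img"][:,:,::-1],cv2.resize(a,(512,384))]),(800,300),interpolation=cv2.INTER_AREA))
E
python3 look.py c1
```

```text
clock: 5.52
tool_pos: [544.0, 196.5, 84.5]
ee_rot: [3.141, -0.001, -0.49]
ft_force: [-0.8, -0.2, 0.4]
grip_width: 0.4
[544.  196.5  84.5] [ 3.141e+00 -1.000e-03 -4.900e-01] [-0.8 -0.2  0.4]
tool rel: r 45.2 ang 85.6
```

View pics/c1.png

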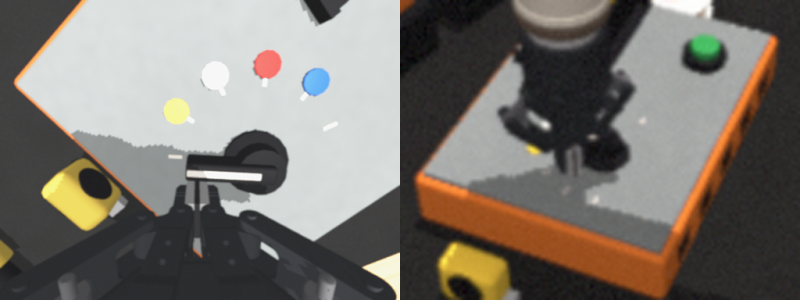

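The wrist crop shows the arm at click 2, with its tip at (188,170) beside the tick before yellow. I'll push on past the next half-way point (44°), then back off.

```bash
python3 -m crank '{"linear":[[0.003,-0.0011,0],[0.003,-0.0011,0],[0.003,-0.0011,0],[0.003,-0.0011,0],[0.003,-0.0011,0],[0.003,-0.0011,0],[0,0,0],[-0.008,0,0],[0,0,0]],"angular":[[0,0,4],[0,0,4],[0,0,4],[0,0,4],[0,0,4],[0,0,4],[0,0,0],[0,0,0],[0,0,0]],"fingers":[-1,-1,-1,-1,-1,-1,-1,-1,-1]}'
python3 look.py c2
```

```text
clock: 6.75
tool_pos: [556.1, 197.5, 84.0]
ee_rot: [3.141, 0.001, -0.908]
ft_force: [-0.0, 0.1, 0.8]
grip_width: 0.2
[556.1 197.5  84. ] [ 3.141e+00  1.000e-03 -9.080e-01] [-0.   0.1  0.8]
tool rel: r 48.6 ang 71.3
```

View pics/c2.png

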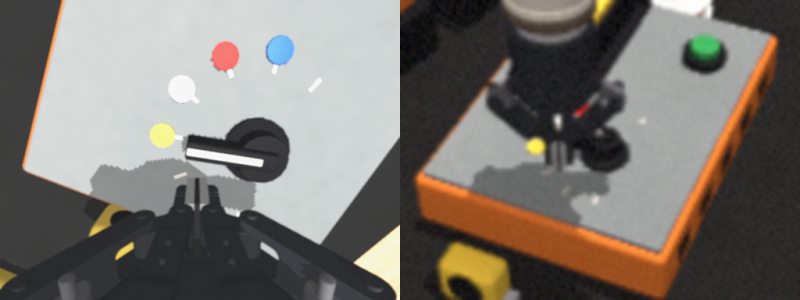

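The arm now points at yellow, with its tip at (187,147) beside the yellow tab's tick. I'll lift, unwind the yaw and check the angle from above.

```bash
python3 -m crank '{"linear":[[0,0,-0.02],[0,0,-0.04],[0,0,-0.04],[0,0,-0.04],[0,0,0],[0,0,0],[0,0,0],[-0.02,0.01,0],[-0.03,0.02,0],[0,0.02,0],[0,0,0],[0,0,0]],"angular":[[0,0,0],[0,0,0],[0,0,-10.4],[0,0,-10.4],[0,0,-10.4],[0,0,-10.4],[0,0,-10.4],[0,0,0],[0,0,0],[0,0,0],[0,0,0],[0,0,0]],"fingers":[-1,-1,-1,-1,-1,-1,-1,-1,-1,-1,-1,-1]}'
python3 look.py c3
python3 - <<'E'
from plant import *
from h import *
from scipy.spatial.transform import Rotation as Ro
s=state();f=grab_frame("wrist");M=np.array(f["mount"])
T=np.eye(4);T[:3,:3]=Ro.from_euler("xyz",s["ee_rot"]).as_matrix();T[:3,3]=s["tool_pos"]
W=np.linalg.inv(T@M);f["R"]=W[:3,:3];f["t"]=W[:3,3]
for k,v in blobs(f["img"],(0,0,512,384)).items():
    for c,a in v:
        if a>60: print(k,c,a,"dep",dep(f,*c).round(1))
m=(f["img"].min(2)>170).astype(np.uint8)
n,l,st,c=cv2.connectedComponentsWithStats(m)
for i in range(1,n):
    if 60<st[i,4]<3000:
        ys,xs=np.where(l==i);P=np.array([ray(f,x,y,100) for x,y in zip(xs,ys)])[:,:2]
        mu=P.mean(0);u=np.linalg.svd(P-mu,full_matrices=False)[2][0];print("white",c[i].round(),st[i,4],"mean@z100",mu.round(1),"dir",np.degrees(np.arctan2(u[1],u[0])).round(1),"from hub",np.degrees(np.arctan2(mu[1]-151.5,mu[0]-540.5)).round(1),"z",dep(f,*c[i])[2].round())
E
```

```text
clock: 8.35
tool_pos: [507.8, 147.3, 224.6]
ee_rot: [-3.141, -0.001, -0.002]
ft_force: [0.1, 1.0, -1.2]
grip_width: 0.5
[507.8 147.3 224.6] [-3.141e+00 -1.000e-03 -2.000e-03] [ 0.1  1.  -1.2]
tool rel: r 32.9 ang -172.6
yellow [420.1  15.7] 3905 dep [644.9  24.8 131.8]
yellow [214.8  85.5] 248 dep [600.4 184.1  73.5]
yellow [105.1 115.7] 2060 dep [571.1 306.9  50.3]
yellow [  3.8 129.3] 254 dep [554.5 442.6  24.5]
blue [307.8 113.9] 235 dep [573.6  92.   73.7]
red [284.2  87.1] 260 dep [598.9 116.4  73.9]
red [ 71.6 289. ] 2448 dep [358.  377.3  58.8]
green [425.7 147. ] 933 dep [543.1 -20.6  91.9]
white [498.  44.] 1619 mean@z100 [632.1 -62.1] dir -171.6 from hub -66.8 z 33.0
white [474.  78.] 171 mean@z100 [604.8 -47.2] dir 169.5 from hub -72.1 z 70.0
white [361.  85.] 94 mean@z100 [599.   51.4] dir 89.9 from hub -59.7 z 70.0
white [473.  95.] 124 mean@z100 [590.3 -50. ] dir 52.4 from hub -76.1 z 70.0
white [234. 126.] 271 mean@z100 [563.6 164.2] dir -151.2 from hub 28.8 z 102.0
white [472. 120.] 112 mean@z100 [569.1 -53.6] dir 61.9 from hub -82.1 z 70.0
white [199. 116.] 67 mean@z100 [572.5 196.5] dir 58.7 from hub 54.6 z 71.0
white [459. 163.] 753 mean@z100 [528.4 -50. ] dir 137.6 from hub -93.4 z 70.0
white [305. 148.] 69 mean@z100 [543.6  97.6] dir -90.9 from hub -86.8 z 71.0
white [473. 175.] 92 mean@z100 [517.5 -66.2] dir -66.2 from hub -96.0 z 70.0
white [ 17. 301.] 429 mean@z100 [373. 411.] dir -86.1 from hub 122.8 z 1.0
white [456. 309.] 2954 mean@z100 [361.1 -82. ] dir -99.8 from hub -127.5 z -0.0
white [ 22. 317.] 317 mean@z100 [351.1 409.6] dir -91.1 from hub 126.3 z 1.0
white [156. 322.] 63 mean@z100 [343.7 257.4] dir 132.7 from hub 151.7 z 0.0
white [ 56. 324.] 247 mean@z100 [340.4 373.6] dir 97.0 from hub 132.0 z 0.0
white [ 11. 351.] 75 mean@z100 [302.2 434.2] dir 94.3 from hub 130.1 z 1.0
white [508. 367.] 113 mean@z100 [ 278.3 -161.8] dir -153.8 from hub -129.9 z -1.0
```

View pics/c3.png

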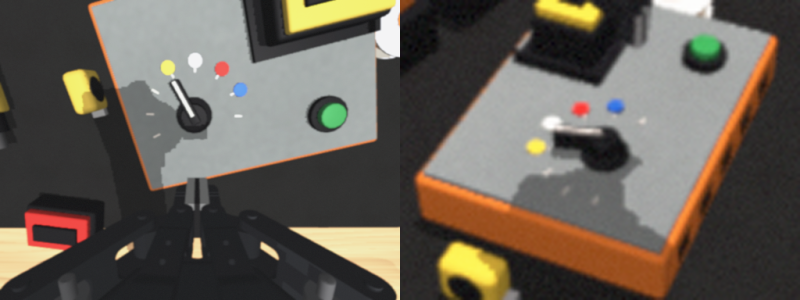

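The arm measures 28.8°, and the yellow tab is at about 28.6°. The button centre is at (543,−20), with its top at z 92. Next I move over it and start down.

```bash
python3 -m crank '{"linear":[[0.01,0.028,0],[0.01,0.04,0],[0.01,0.04,0],[0.005,0.04,0],[0,0.02,0.02],[0,0,0.04],[0,0,0.04],[0,0,0.018],[0,0,0]],"angular":[[0,0,0],[0,0,0],[0,0,0],[0,0,0],[0,0,0],[0,0,0],[0,0,0],[0,0,0],[0,0,0]],"fingers":[-1,-1,-1,-1,-1,-1,-1,-1,-1]}'
```

```text
clock: 9.62
tool_pos: [540.9, -21.1, 105.3]
ee_rot: [3.141, 0.002, -0.002]
ft_force: [0.3, -0.3, -0.2]
grip_width: -0.3
```

```bash
python3 -m crank '{"linear":[[0.002,0,0.008],[0,0,0.004],[0,0,0.003],[0,0,0.003],[0,0,0.002],[0,0,0]],"angular":[[0,0,0],[0,0,0],[0,0,0],[0,0,0],[0,0,0],[0,0,0]],"fingers":[-1,-1,-1,-1,-1,-1]}'
```

```text
clock: 10.38
tool_pos: [544.0, -21.2, 86.7]
ee_rot: [-3.141, -0.001, -0.002]
ft_force: [0.1, 0.7, 5.0]
grip_width: -0.2
```

```bash
python3 -m crank '{"linear":[[0,0,0.001],[0,0,0.001],[0,0,0.001],[0,0,0]],"angular":[[0,0,0],[0,0,0],[0,0,0],[0,0,0]],"fingers":[-1,-1,-1,-1]}'
```

```text
clock: 10.88
tool_pos: [544.1, -21.2, 85.7]
ee_rot: [-3.14, -0.001, -0.002]
ft_force: [-6.4, 1.7, 24.8]
grip_width: 0.0
```

The force rose to 25 N with no further travel, so the button is on its stop. I'll lift off and check.

```bash
python3 -m crank '{"linear":[[0,0,-0.006],[0,0,-0.02],[0,0,-0.04],[0,0,-0.04],[0,0,-0.03],[-0.03,-0.04,0],[0,-0.04,0],[0,-0.04,0],[0,0,0],[0,0,0]],"angular":[[0,0,0],[0,0,0],[0,0,0],[0,0,0],[0,0,0],[0,0,0],[0,0,0],[0,0,0],[0,0,0],[0,0,0]],"fingers":[-1,-1,-1,-1,-1,-1,-1,-1,-1,-1]}'
python3 look.py c4
python3 - <<'E'
from plant import *
from h import *
import pickle
f0=pickle.load(open("f0.pkl","rb"))["side"];g=grab_frame("side")
for f in(f0,g):
  for k,v in blobs(f["img"],(0,0,512,384)).items():
    for c,a in v:
        if a>60 or (k=="green" and a>30): print(k,c,a,dep(f,*c).round(1))
  print()
E
```

```text
clock: 12.12
tool_pos: [513.3, 97.9, 218.8]
ee_rot: [3.14, 0.001, -0.002]
ft_force: [0.4, -0.4, 0.4]
grip_width: 0.2
[513.3  97.9 218.8] [ 3.14e+00  1.00e-03 -2.00e-03] [ 0.4 -0.4  0.4]
tool rel: r 60.1 ang -116.9
yellow [246.4 152.2] 459 [657.5  33.5 139.7]
yellow [ 88.8 173.8] 773 [876.  415.9 203.5]
yellow [111.  206.8] 1308 [829.2 413.6 107.1]
yellow [209.7 245.6] 378 [557.7 320.3  49.1]
yellow [151.3 278.5] 1395 [599.5 484.3  55. ]
yellow [101.  318.6] 1297 [606.9 622.8  58. ]
blue [466.4  72. ] 9694 [  301.8 -1223.7    18.5]
blue [396.6 141.8] 176 [ 330.2 -383.9   78.8]
red [236.5 108.8] 574 [ 867.1 -170.5  118.4]
red [205.9 129.1] 695 [864.2  -4.  120.6]
red [260.4 306.2] 960 [337.5 387.9  64.7]
green [335.5  87.3] 3202 [ 723.9 -683.7   32.9]
green [287.5 170.5] 66 [537.8 -18.2  92. ]

yellow [245.6 152.7] 429 [659.4  35.2 138. ]
yellow [ 88.9 173.8] 773 [876.3 415.5 203.1]
yellow [111.1 206.7] 1309 [827.2 414.1 109.1]
yellow [209.8 245.6] 381 [558.2 319.5  47.9]
yellow [151.3 278.5] 1394 [598.9 484.6  55.9]
yellow [101.1 318.6] 1295 [607.9 622.4  56.3]
blue [460.8  62.3] 10157 [  342.3 -1229.6    54.1]
blue [396.6 141.8] 176 [ 330.4 -384.7   78.2]
red [236.5 108.7] 573 [ 868.2 -171.8  117.8]
red [205.8 129.1] 693 [865.1  -4.4 120.1]
red [260.3 306.2] 963 [337.5 388.3  65.3]
green [335.5  87.4] 3206 [ 723.7 -683.4   32.5]
green [287.5 170.5] 66 [538.1 -18.6  91.6]
```

View pics/c4.png

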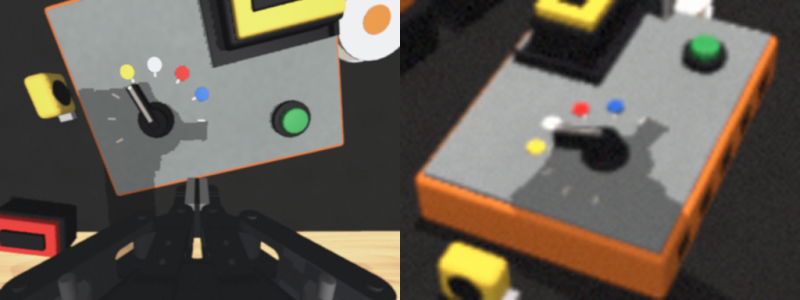

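The pointer still aims at yellow (tip at (132,87), tab at (127,72)). The button is back up at z 92, and nothing else has moved.

```bash
python3 -c "from plant import *;print(finish_job())"
```

```text
the job is handed in; nothing more can be done
None
```

I pushed the selector two clicks clockwise with the shut fingertips, from click 1 to click 3, where the yellow tab stands. Then I pressed the green start button down to its stop, let it up again and handed the job in at about 12 s. `finish_job()` gives no verdict, so the outcome rests on my own checks.

- **Selector:** before the press, the arm measured 28.8° and the yellow tab about 28.6°. In the pictures taken after the press it still points at yellow.
- **Button:** it was pressed about 6 mm, from z 92 mm down to about 86, with the force rising to 25 N at the stop. Afterwards its top was back at z 92.
- **Other things:** by side-camera colour, the tape, docked pack, drill, jar and spare pack match the first picture within about 3 mm. The docked pack's patch shifted by under 1 pixel, probably because the arm partly covers it. The mallet and spool were not measured, but the arm did not go near them.
- **Robot:** it was clear of everything, with the wrist force near zero.

No check failed or disagreed.

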